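# Zero the bench supply and press its guarded start button

## Robot

A 6-joint arm with a two-finger parallel gripper is mounted at the origin on the work surface. World frame = base frame: x ahead of the robot, y to its left, z up, the work surface at z = 0. Lengths are in m, angles in rad, forces in N, time in s.
With the tool pointing down it reaches from about 0.3 to 0.875 m from the base axis. Payload 6.4 kg.
Tool frame: the origin (TCP) lies midway between the tips of the shut fingers; the grasp point (between the pads) lies ctrl.grip_point_offset behind it (ctrl.grip_point_offset is the distance from the TCP to the grasp point, in m); z points along the fingers, y is the direction in which the jaws open and shut (so a half turn about z gives the same grasp; the last joint's range is limited). The gripper opens to 85 mm and grips with 20 to 120 N. Pads are 22 mm wide; open, the fingers measure 114 mm over their backs; the gripper's body (76 mm by 85 mm) begins 54 mm behind the grasp point. The pads swing forward as they close: fully open they stand 13 mm farther back than shut.
Start: joints at [1.043, 0.181, 1.607, -0, 1.354, -0.206], TCP at [0.182, 0.546, 0.231] pointing down, gripper open.
Joint ranges: [-2.99, 2.99], [-0.89, 2.07], [0.3, 2.58], [-1.14, 4.28], [0, 2.63], [-3.12, 3.12]. Speed limits (rad/s): [2.57, 2.57, 3.01, 3.14, 3.14, 3.14].

## Interface

Orientations are given as a unit quaternion [w, x, y, z].
In Python, from bench import ctrl, viewer gives the robot as it stands.
- The arm moves only by the shell command python3 -m handwheel 'ROWS' [OPENING]. ROWS is JSON, a list of rows, each an object with "travel": the shift along the tool's x, y, z as a fraction of full scale, a list of three; "dr": the turn, a rotation vector about the tool's x, y, z as a fraction of full scale, a list of three. A call has 1 to 20 rows; each row shifts and turns the pose as measured when the row begins, along the tool's axes as they then stand; what a row does not reach is not made up. Full scale, the value 1, is 150 mm for a shift and 30 degrees for a turn. A row lasts 1/12 s, in which the tool goes at most 41.7 mm and 7.16 degrees, less where a joint would pass 70% of its speed; a pose out of reach is approached as far as the arm can. A call with a number of a shift or a turn outside -1 to 1 is refused whole. A call with a gripper value outside its range is refused whole. OPENING is the opening, from -1 (shut) to 1 (fully open), set as the call begins (- or left out, the last holds). The fingers move at their own pace and stop on an object; the grip force is fixed at half the most. Time passes only in rows, so rows that do not move let the fingers close. It gives the time, the measured TCP pose, the force and the opening at its end, in the units of the state.
- ctrl.get_obs(): the state, without advancing time (a new reading comes with each control period).
- viewer.camera(name): name is "scene" or "side" or "wrist"; returns the picture (420x560x3 uint8, red, green, blue); there is no depth.
- viewer.get_calibration(name): a dict with "camera_matrix" (3x3 intrinsics, pixels), "R" (3x3) and "t" (3): a world point X has camera coordinates R X + t. Camera axes: x right, y down, z forward; pixel columns grow to the right and rows downward; lengths in m; the calibration is good to about 2 mm. A picture is of the moment at which its call begins: read the wrist's pose just before it. get_calibration takes no time and is no camera call; for the wrist camera it gives the pose at the moment of the call.
- ctrl.hand_in(): hands the job in, once; it reports no verdict.
The state is a dict: "time_s": time; "q": joint angles; "dq": joint speeds; "joint_efforts": joint torques, N m; "eef_pos": TCP position; "eef_rot": TCP orientation; "wrist_force": force on the tool from outside, world axes, zero at the start; "torque": the same for the moment, N m; "opening": opening from 0.0 (shut) to 1.0 (fully open).
Only numpy, scipy, OpenCV 4.12 (cv2) and the standard library are available. Lean on these libraries where they do the work, as an engineer would, in place of code of your own. Each camera call takes 0.05 s, during which the arm holds its last target. There are 200 camera calls.

## Task

Get the bench supply ready for the next trainee: lift the solder reel off the guarded start button and stand it flat and upright in the black tray, setting it down gently, and turn the large knob fully anticlockwise to its stop. Only when both are done, press the guarded button (the one between the two metal cheeks) fully down and let it come back up. Leave the small knob, the unguarded button, the bottle, the tin and the pliers as they are.

Things in the scene. Friction and masses are not known exactly. Their poses are not given: they have to be found in the camera images.
- console: bench supply, a fixed grey box 200 (x) x 300 (y) x 60 mm high; origin at the centre of its underside, its flat top panel is at 60 mm. All controls stand on the panel, in places that differ from start to start (neighbours about 90 mm apart); a flat dark display is let into one corner.
- reel: solder reel, an upright cylinder with two flanges: 60 mm diameter (54 mm between the flanges), 40 mm high; origin at the centre of its underside, z is its axis. At the start it stands on the two guard cheeks, its underside 90 mm above the bench, over the start button.
- tray: fixed black open tray, outside 210 (x) x 140 (y) x 18 mm high, walls and floor 4 mm; origin at the centre of its underside. A tin stands in its +x half; the -x half is free.
- tin: steel tin standing in the tray, 48 mm diameter, 35 mm high; origin at the centre of its underside. Leave it.
- large_knob (a joint): angle of the large knob (rad): 0 at its fully anticlockwise stop (seen from above), grows clockwise up to 4.7
- large_knob_grip (a point): point on the large knob's axis at the height to grip it, 37 mm above the panel. The knob has a disc of 44 mm diameter (6 to 14 mm above the panel) under a bar grip 42 mm long (along this point's x axis), 14 mm wide, whose top is 44 mm above the panel; it stands on a flat round base of 68 mm diameter. The point turns with the knob. Black plastic with a white pointer line.
- small_knob_tip (a point): the end of the bar grip of the small knob, 14 mm from its axis, which lies along this point's +x; like the large knob but 30 mm in diameter with a bar 28 mm long. Turns with the knob. Leave it.
- start_button (a joint): travel of the guarded start button (m): 0 up, 0.007 fully down; about 5 N holds it down
- start_button_top (a point): centre of the top of the guarded start button: black, 26 mm diameter, moving 7 mm down; top 23 mm above the panel when up. It stands on a flat grey round base of 42 mm diameter between two upright aluminium cheeks, each 54 mm long (along this point's x), 8 mm thick and 30 mm high above the panel, on both sides in y with a clear gap of 48 mm between them.
- spare_button (a joint): travel of the other, unguarded button (m): 0 up, 0.007 down. Do not press it.
- spare_button_top (a point): centre of the top of the unguarded button, same size and look as the start button but without cheeks
- flux_bottle: small bottle standing on the panel, 30 mm diameter, 75 mm high; origin at the centre of its underside. Leave it.
- iron_stand: fixed soldering iron stand beside the console, foot 170 (x) x 90 (y) mm, with a tilted coil and iron reaching 180 mm high towards its +x end; origin at the centre of its underside
- nose_pliers: pliers lying flat on the mat beyond the console, on the side away from the robot, 140 mm long, 11 mm high; origin under the joint, nose along +x. Leave them.
- cutters: side cutters lying flat on the mat beyond the console, on the side away from the robot, 120 mm long, 11 mm high; origin under the joint, nose along +x. Leave them.

How it is judged:
By the outcome, as a careful person would: the job done as asked, in the order asked, and still so for the second after the job is handed in, with the robot touching nothing.
It also fails if it takes over 67 s, if anything falls off the work surface, if the arm or the gripper's body presses on something with over 40 N, if the wrist force passes 120 N, or if a joint passes its speed limit or range.

## Working session

There is one attempt and no reset: what is moved stays moved. The work goes in short steps, Python scripts to look and compute and a shell command to move; the robot and the scene stay as the last step left them, time stands still between calls to the robot, and variables do not carry over. Pictures are saved under pics/ and viewed, about 8 in all and at most 12, crops included, and the job is handed in when it is done.

```bash
ls; mkdir -p pics; cat > h.py <<'E'
import numpy as np,cv2
from bench import ctrl,viewer
def snap(n,f):
    c=viewer.get_calibration(n);im=viewer.camera(n)
    cv2.imwrite('pics/'+f,im[:,:,::-1]);np.savez('pics/'+f+'.npz',im=im,K=c['camera_matrix'],R=c['R'],t=c['t']);return im
def cast(f,px,z):
    d=np.load('pics/'+f+'.npz');K,R,t=d['K'],d['R'],d['t']
    px=np.atleast_2d(px).astype(float);r=(R.T@np.linalg.inv(K)@np.c_[px,np.ones(len(px))].T).T
    o=-R.T@t;return o+r*((z-o[2])/r[:,2])[:,None]
def proj(f,X):
    d=np.load('pics/'+f+'.npz');p=(d['K']@(d['R']@np.atleast_2d(X).T+d['t'].reshape(3,1))).T
    return p[:,:2]/p[:,2:]
E
python3 - <<'E'
from h import *
for n in('scene','side','wrist'):
    snap(n,n+'0.png');d=np.load('pics/'+n+'0.png.npz');print(n,d['K'].tolist(),(-d['R'].T@d['t']).round(3),d['R'].round(2).tolist())
print(ctrl.get_obs(),ctrl.grip_point_offset)
a=[cv2.imread('pics/%s0.png'%n) for n in('scene','side')]
E
```

```text
pics
scene [[470.95294896350805, 0.0, 281.7743030932097], [0.0, 470.95294896350805, 208.5403783870744], [0.0, 0.0, 1.0]] [ 1.388 -0.438  0.616] [[0.5, 0.87, -0.0], [0.44, -0.25, -0.86], [-0.75, 0.43, -0.51]]
side [[481.88730860198564, 0.0, 273.9631723455121], [0.0, 481.88730860198564, 206.51586924343036], [0.0, 0.0, 1.0]] [ 0.556 -0.707  0.87 ] [[1.0, -0.09, 0.01], [-0.06, -0.74, -0.67], [0.07, 0.66, -0.74]]
wrist [[290.62187881421374, 0.0, 276.47652715667226], [0.0, 290.62187881421374, 213.02128462267135], [0.0, 0.0, 1.0]] [0.11  0.568 0.374] [[0.32, 0.95, -0.0], [0.91, -0.3, 0.3], [0.28, -0.09, -0.95]]
{'time_s': 0.15, 'q': array([ 1.04268266e+00,  1.81374014e-01,  1.60777106e+00,  3.66730030e-05,
        1.35381760e+00, -2.06282876e-01]), 'dq': array([-0.00018773, -0.00134596, -0.00308568,  0.00083605, -0.00012704,
       -0.00072071]), 'joint_efforts': array([ 6.29080223e-04, -4.45260322e+01, -3.51689529e+01, -3.24526527e-04,
        5.85503309e-03,  6.39710620e-06]), 'eef_pos': array([0.18161995, 0.54511735, 0.23059258]), 'eef_rot': array([-2.62630023e-04,  1.60225716e-01,  9.87080164e-01, -6.32917084e-04]), 'wrist_force': array([-0.07046594,  0.46885537,  0.74919765]), 'torque': array([ 0.02091788,  0.020524  , -0.00326985]), 'opening': 0.9976596021986246} 0.0187
```

View pics/scene0.png

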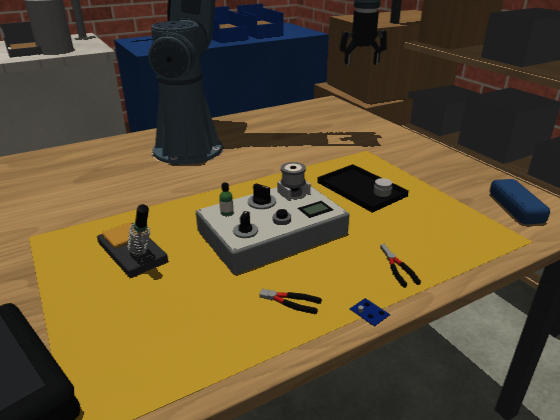

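View pics/side0.png

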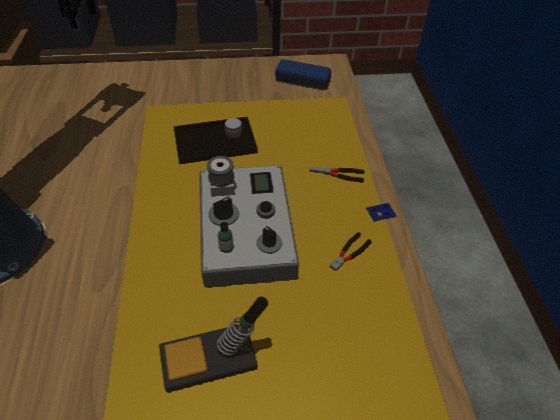

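The scene and side views show the console with the reel at side (220,165), the large knob at (223,210), the small knob at (268,238), the spare button at (266,208) and the bottle at (225,240). The tray is at (215,138), with the tin in its +x half. Next I'll cast these to rough positions.

```bash
python3 - <<'E'
from h import *
f='side0.png';g='scene0.png'
for n,p,z in [('reeltop',(220,164),.13),('large',(224,213),.063),('small',(269,243),.063),('spare',(266,206),.08),('bottle base',(226,248),.06),('disp',(262,182),.06),
 ('tray -x+y',(175,126),.018),('tray +x+y',(251,119),.018),('tray +x-y',(256,152),.018),('tray -x-y',(179,160),.018),('tin',(233,122),.039),
 ('con a',(201,172),.06),('con b',(281,167),.06),('con c',(295,264),.06),('con d',(203,270),.06),('iron tip',(265,301),.18)]:
    print(n,cast(f,p,z)[0].round(3))
print()
for n,p,z in [('reeltop',(293,167),.13),('large',(262,202),.063),('small',(245,231),.063),('spare',(282,214),.083),('tin',(384,182),.039),('iron top',(142,207),.18),('tray',(317,181),.018),('tray',(361,167),.018),('tray',(408,187),.018),('tray',(373,206),.018)]:
    print(n,cast(g,p,z)[0].round(3))
a=np.load('pics/side0.png.npz')['im'][140:290,180:320,::-1];b=np.load('pics/scene0.png.npz')['im'][150:270,180:350,::-1]
A=cv2.resize(a,(560,600),interpolation=2)[:, :400*1+160];cv2.imwrite('pics/c1.png',A)
E
```

```text
reeltop [0.519 0.088 0.13 ]
large [0.522 0.001 0.063]
small [ 0.614 -0.09   0.063]
spare [ 0.615 -0.001  0.08 ]
bottle base [ 0.524 -0.094  0.06 ]
disp [0.613 0.094 0.06 ]
tray -x+y [0.392 0.372 0.018]
tray +x+y [0.604 0.388 0.018]
tray +x-y [0.609 0.248 0.018]
tray -x-y [0.408 0.232 0.018]
tin [0.553 0.351 0.039]
con a [0.47  0.139 0.06 ]
con b [0.663 0.141 0.06 ]
con c [ 0.663 -0.146  0.06 ]
con d [ 0.476 -0.145  0.06 ]
iron tip [ 0.589 -0.298  0.18 ]

reeltop [0.518 0.09  0.13 ]
large [0.525 0.001 0.063]
small [ 0.618 -0.089  0.063]
spare [ 0.625 -0.002  0.083]
tin [0.556 0.351 0.039]
iron top [ 0.614 -0.291  0.18 ]
tray [0.428 0.223 0.018]
tray [0.418 0.384 0.018]
tray [0.581 0.416 0.018]
tray [0.613 0.269 0.018]
```

View pics/c1.png

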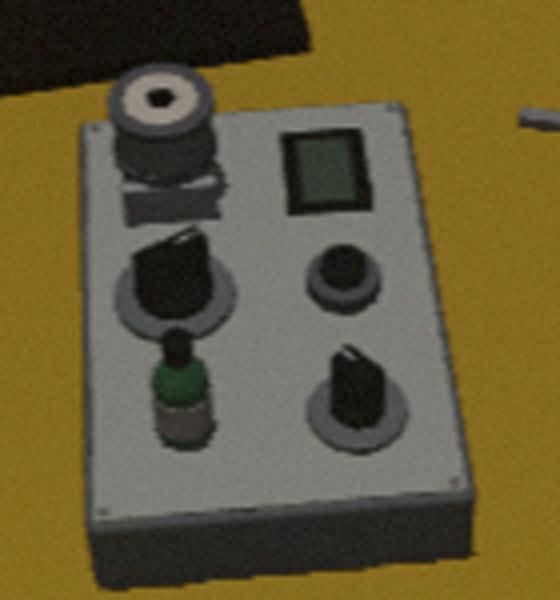

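The crop confirms the layout: the cheeks run along x, and the large knob's bar is tilted with its white pointer at the +x end. I'll swing the jaws so they lie along world x and move above the reel.

```bash
python3 -m handwheel '[{"travel":[0,0,0],"dr":[0,0,0.239]},{"travel":[0,0,0],"dr":[0,0,0.239]},{"travel":[0,0,0],"dr":[0,0,0.239]},{"travel":[0,0,0],"dr":[0,0,0.239]},{"travel":[0,0,0],"dr":[0,0,0.239]},{"travel":[0,0,0],"dr":[0,0,0.239]},{"travel":[0,0,0],"dr":[0,0,0.239]},{"travel":[0,0,0],"dr":[0,0,0.239]},{"travel":[0,0,0],"dr":[0,0,0.239]},{"travel":[0,0,0],"dr":[0,0,0.239]}]' 1
python3 -m handwheel '[{"travel":[-0.2,0.15,0],"dr":[0,0,0]},{"travel":[-0.2,0.15,0],"dr":[0,0,0]},{"travel":[-0.2,0.15,0],"dr":[0,0,0]},{"travel":[-0.2,0.15,0],"dr":[0,0,0]},{"travel":[-0.2,0.15,0],"dr":[0,0,0]},{"travel":[-0.2,0.15,0],"dr":[0,0,0]},{"travel":[-0.2,0.15,0],"dr":[0,0,0]},{"travel":[-0.2,0.15,0],"dr":[0,0,0]},{"travel":[-0.2,0.15,0],"dr":[0,0,0]},{"travel":[-0.2,0.15,0],"dr":[0,0,0]}]'
```

```text
time_s: 0.98
eef_pos: [0.1803, 0.5428, 0.2264]
eef_rot: [0.001, 0.709, 0.705, -0.004]
wrist_force: [-0.0, -0.0, 0.1]
opening: 0.999
time_s: 1.82
eef_pos: [0.4032, 0.2319, 0.2245]
eef_rot: [0.0, 0.708, 0.706, -0.005]
wrist_force: [0.2, 1.1, -0.5]
opening: 1.0
```

```bash
python3 -m handwheel '[{"travel":[-0.2,0.16,-0.03],"dr":[0,0,0]},{"travel":[-0.2,0.16,-0.03],"dr":[0,0,0]},{"travel":[-0.2,0.16,-0.03],"dr":[0,0,0]},{"travel":[-0.2,0.16,-0.03],"dr":[0,0,0]},{"travel":[-0.15,0.13,-0.03],"dr":[0,0,0]},{"travel":[0,0,0],"dr":[0,0,0]},{"travel":[0,0,0],"dr":[0,0,0]}]'
python3 - <<'E'
from h import *
snap('wrist','w1.png')
E
```

```text
time_s: 2.4
eef_pos: [0.5249, 0.0733, 0.2466]
eef_rot: [0.0, 0.711, 0.703, -0.006]
wrist_force: [0.5, 1.5, -0.1]
opening: 1.001
```

View pics/w1.png

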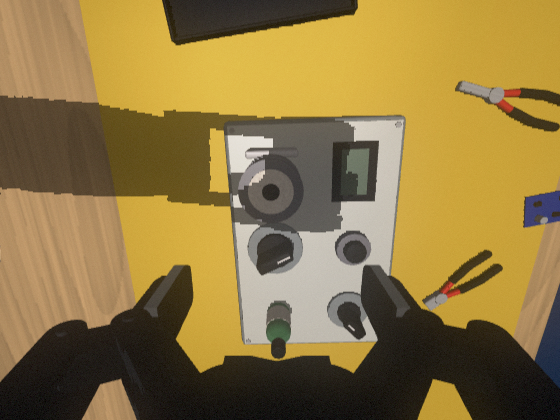

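The wrist view shows the reel hub at (271,191), the large-knob base at about (275,248) with its bar's white pointer end near (290,258), and the tray's lower edge from (177,42) to (355,12).

```bash
python3 - <<'E'
from h import *
f='w1.png';im=np.load('pics/w1.png.npz')['im'];g=cv2.cvtColor(im,cv2.COLOR_RGB2GRAY)
print('hub',cast(f,(271,191),.13), 'base',cast(f,[(248,247),(302,249),(276,222)],.061).round(4).tolist())
print('tray',cast(f,[(177,42),(355,12)],.018).round(3).tolist(),'panel',cast(f,[(226,122),(405,116),(244,343)],.06).round(3).tolist())
# hub hole centroid
m=((g<50).astype(np.uint8));m2=np.zeros_like(m);m2[178:204,258:285]=m[178:204,258:285]
n,l,s,c=cv2.connectedComponentsWithStats(m2);print([(s[i].tolist(),c[i].round(1),cast(f,c[i],.13)[0].round(4)) for i in range(1,n) if s[i][4]>20])
# white pointer on large knob
m=np.zeros_like(m);m[235:280,250:300]=(g[235:280,250:300]>120)
cv2.imwrite('pics/c2.png',np.hstack([cv2.resize(im[140:290,225:325,::-1],(400,600),interpolation=0),cv2.resize(np.load('pics/side0.png.npz')['im'][105:170,165:265,::-1],(400,600),interpolation=2)]))
E
```

```text
hub [[0.5194624  0.08752312 0.13      ]] base [[0.4877, 0.0005, 0.061], [0.5543, -0.0028, 0.061], [0.5227, 0.0329, 0.061]]
tray [[0.413, 0.234, 0.018], [0.612, 0.261, 0.018]] panel [[0.47, 0.148, 0.06], [0.662, 0.152, 0.06], [0.476, -0.146, 0.06]]
[([263, 184, 16, 16, 206], array([270.4, 191.7]), array([0.5189, 0.0868, 0.13  ]))]
```

View pics/c2.png

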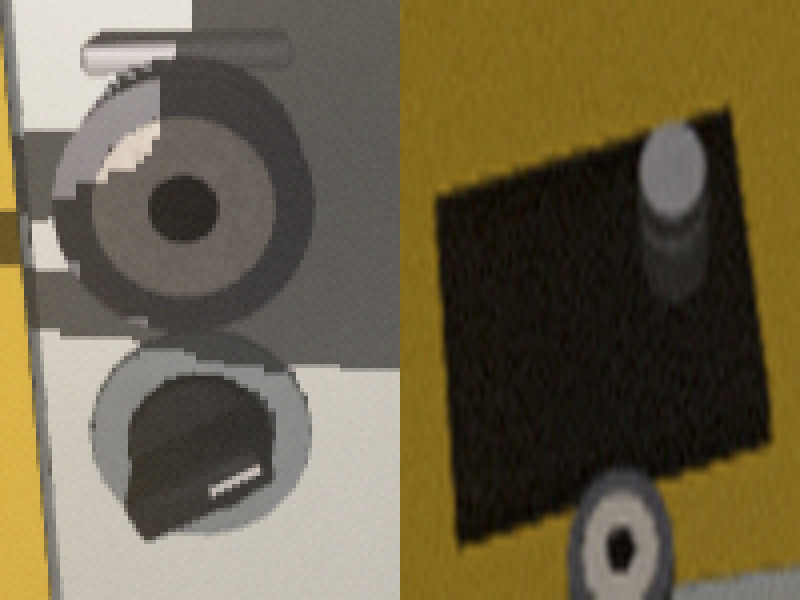

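```bash
python3 -m handwheel '[{"travel":[0.1,-0.04,0],"dr":[0,0,0]},{"travel":[0,0,0.2],"dr":[0,0,0]},{"travel":[0,0,0.2],"dr":[0,0,0]},{"travel":[0,0,0.2],"dr":[0,0,0]},{"travel":[0,0,0.1],"dr":[0,0,0]},{"travel":[0,0,0],"dr":[0,0,0]},{"travel":[0,0,0],"dr":[0,0,0]}]'
python3 - <<'E'
from h import *
f='side0.png'
print(cast(f,[(174.3,126.1),(246.8,116.7),(180,164),(257.5,152.7)],.018).round(3).tolist())
p=cast('w1.png',[(277.5,263.3),(290,257.5)],.104);print(p.round(4).tolist(),np.degrees(np.arctan2(*(p[1]-p[0])[[1,0]])))
p=cast('w1.png',np.array([(150,540),(272,480),(125,500)])/4+[225,140],.104);print(p.round(4).tolist(),np.degrees(np.arctan2(*(p[1]-p[0])[[1,0]])))
E
```

```text
time_s: 3.03
eef_pos: [0.5129, 0.0964, 0.1383]
eef_rot: [0.0, 0.708, 0.706, -0.006]
wrist_force: [0.2, 0.1, 0.9]
opening: 1.002
[[0.39, 0.372, 0.018], [0.593, 0.399, 0.018], [0.412, 0.217, 0.018], [0.613, 0.245, 0.018]]
[[0.5243, 0.0004, 0.104], [0.5379, 0.0073, 0.104]] 26.804267039936967
[[0.5075, -0.0139, 0.104], [0.5412, 0.0042, 0.104], [0.501, -0.0015, 0.104]] 28.311301325168902
```

```bash
python3 -m handwheel '[{"travel":[-0.055,0.04,0],"dr":[-0.016,0.016,0]},{"travel":[0,0,0],"dr":[0,0,0]},{"travel":[0,0,0],"dr":[0,0,0]}]'
```

```text
time_s: 3.28
eef_pos: [0.5198, 0.0893, 0.141]
eef_rot: [0.001, 0.707, 0.708, 0.002]
wrist_force: [-0.6, -0.3, 0.1]
opening: 1.002
```

```bash
python3 -m handwheel '[{"travel":[-0.007,-0.005,0.1],"dr":[0,0,0]},{"travel":[0,0,0.1],"dr":[0,0,0]},{"travel":[0,0,0.1],"dr":[0,0,0]},{"travel":[0,0,0.02],"dr":[0,0,0]},{"travel":[0,0,0],"dr":[0,0,0]},{"travel":[0,0,0],"dr":[0,0,0]}]'
python3 -m handwheel '[{"travel":[0,0,0],"dr":[0,0,0]},{"travel":[0,0,0],"dr":[0,0,0]},{"travel":[0,0,0],"dr":[0,0,0]},{"travel":[0,0,0],"dr":[0,0,0]},{"travel":[0,0,0],"dr":[0,0,0]},{"travel":[0,0,0],"dr":[0,0,0]},{"travel":[0,0,0],"dr":[0,0,0]},{"travel":[0,0,0],"dr":[0,0,0]}]' -1
```

```text
time_s: 3.78
eef_pos: [0.5265, 0.0868, 0.1004]
eef_rot: [0.007, 0.707, 0.707, 0.007]
wrist_force: [-0.6, 0.7, -0.2]
opening: 0.999
time_s: 4.45
eef_pos: [0.5289, 0.0868, 0.1046]
eef_rot: [0.009, 0.707, 0.707, 0.009]
wrist_force: [-0.0, 0.5, -1.1]
opening: 0.676
```

```bash
python3 -m handwheel '[{"travel":[0,0,0],"dr":[0,0,0]},{"travel":[0,0,0],"dr":[0,0,0]},{"travel":[0,0,0],"dr":[0,0,0]},{"travel":[0,0,0],"dr":[0,0,0]}]'
python3 - <<'E'
from h import *
o=ctrl.get_obs();print(o['q'],o['dq'].round(4),o['eef_pos'],o['eef_rot'])
snap('wrist','w2.png')
E
```

```text
time_s: 4.78
eef_pos: [0.5285, 0.0868, 0.1041]
eef_rot: [0.009, 0.707, 0.707, 0.009]
wrist_force: [0.2, 1.0, -1.5]
opening: 0.671
[-5.99189881e-02  2.30446877e-01  1.82924600e+00  1.74990266e-03
  1.05636708e+00 -5.99461539e-02] [ 0.      0.0007  0.0005 -0.0006 -0.0009 -0.0003] [0.52845001 0.08679634 0.10410048] [0.00904241 0.7073368  0.70676098 0.009044  ]
```

View pics/w2.png

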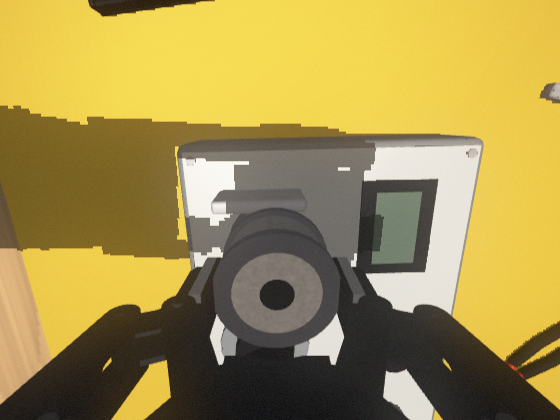

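```bash
python3 - <<'E'
from h import *
print(cast('w2.png',[(277,293)],.13),cast('w2.png',[(213,203),(306,200)],.09))
E
python3 -m handwheel '[{"travel":[0,0,0],"dr":[0,0,0]},{"travel":[0,0,0],"dr":[0,0,0]},{"travel":[0,0,0],"dr":[0,0,0]},{"travel":[0,0,0],"dr":[0,0,0]},{"travel":[0,0,0],"dr":[0.05,0,0]},{"travel":[0,0,0],"dr":[0,0,0]}]' 1
```

```text
[[0.52836643 0.08658328 0.13      ]] [[0.49382457 0.11897962 0.09      ]
 [0.54574186 0.12029499 0.09      ]]
time_s: 5.33
eef_pos: [0.5292, 0.0868, 0.1051]
eef_rot: [0.0, 0.707, 0.707, 0.0]
wrist_force: [-0.1, -0.6, 0.1]
opening: 0.998
```

```bash
python3 -m handwheel '[{"travel":[0,0,0.04],"dr":[0,0,0]},{"travel":[0,0,0.04],"dr":[0,0,0]},{"travel":[0,0,0.02],"dr":[0,0,0]},{"travel":[0,0,0],"dr":[0,0,0]}]'

```

```text
time_s: 5.67
eef_pos: [0.5293, 0.0868, 0.0885]
eef_rot: [0.001, 0.707, 0.707, 0.001]
wrist_force: [0.1, 0.3, -0.4]
opening: 0.998
```

```bash
python3 -m handwheel '[{"travel":[0,0,0],"dr":[0,0,0]},{"travel":[0,0,0],"dr":[0,0,0]},{"travel":[0,0,0],"dr":[0,0,0]},{"travel":[0,0,0],"dr":[0,0,0]},{"travel":[0,0,0],"dr":[0,0,0]},{"travel":[0,0,0],"dr":[0,0,0]},{"travel":[0,0,0],"dr":[0,0,0]},{"travel":[0,0,0],"dr":[0,0,0]}]' -1
python3 -m handwheel '[{"travel":[0,0,-0.04],"dr":[0,0,0]},{"travel":[0,0,-0.08],"dr":[0,0,0]},{"travel":[0,0,-0.12],"dr":[0,0,0]},{"travel":[0,0,-0.12],"dr":[0,0,0]},{"travel":[0,0,-0.12],"dr":[0,0,0]},{"travel":[0,0,0],"dr":[0,0,0]},{"travel":[0,0,0],"dr":[0,0,0]}]'
```

```text
time_s: 6.33
eef_pos: [0.5286, 0.0869, 0.0881]
eef_rot: [0.001, 0.707, 0.707, 0.001]
wrist_force: [-0.1, -0.1, -0.3]
opening: 0.685
time_s: 6.92
eef_pos: [0.5278, 0.087, 0.1663]
eef_rot: [0.0, 0.707, 0.707, 0.0]
wrist_force: [-0.6, -0.7, -1.9]
opening: 0.682
```

```bash
python3 -m handwheel '[{"travel":[0.1,-0.03,0],"dr":[0,0,0]},{"travel":[0.19,-0.06,0],"dr":[0,0,0]},{"travel":[0.2,-0.065,0],"dr":[0,0,0]},{"travel":[0.2,-0.065,0],"dr":[0,0,0]},{"travel":[0.2,-0.065,0],"dr":[0,0,0]},{"travel":[0.2,-0.065,0],"dr":[0,0,0]},{"travel":[0.19,-0.06,0],"dr":[0,0,0]},{"travel":[0.1,-0.03,0],"dr":[0,0,0]},{"travel":[0,0,0],"dr":[0,0,0]},{"travel":[0,0,0],"dr":[0,0,0]}]'
python3 - <<'E'
from h import *
print(ctrl.get_obs()['wrist_force'])
snap('wrist','w3.png')
E
```

```text
time_s: 7.75
eef_pos: [0.4562, 0.3004, 0.1591]
eef_rot: [-0.001, 0.709, 0.705, -0.003]
wrist_force: [0.3, -0.4, -1.4]
opening: 0.68
[ 0.29494316 -0.35093828 -1.36730661]
```

View pics/w3.png

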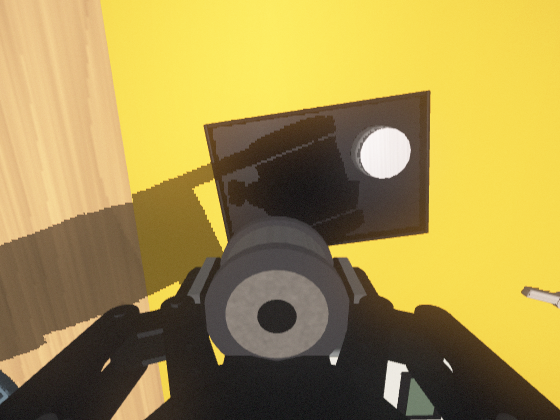

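The reel is held with its hub at (277,316). The tray corners are at (206,125), (429,92) and (428,232).

```bash
python3 - <<'E'
from h import *
c=cast('w3.png',[(206,125),(429,92),(428,232)],.018);print(c.round(4).tolist(),'len',np.linalg.norm(c[0]-c[1]),np.linalg.norm(c[2]-c[1]))
m=(c[0]+c[2])/2;u=(c[1]-c[0])/np.linalg.norm(c[1]-c[0]);print('centre',m,'slot',m-.0505*u,'hub',cast('w3.png',(277,316),.2005),'tin',cast('w3.png',(385,153),.039))
E
```

```text
[[0.3902, 0.373, 0.018], [0.5941, 0.4005, 0.018], [0.6136, 0.2651, 0.018]] len 0.20575663627675558 0.13683401106454116
centre [0.50188503 0.31907231 0.018     ] slot [0.4518379  0.31232433 0.018     ] hub [[0.45692271 0.2993932  0.2005    ]] tin [[0.55260658 0.34861944 0.039     ]]
```

```bash
python3 -m handwheel '[{"travel":[0.077,-0.013,0],"dr":[-0.005,0.011,0]},{"travel":[0,0,0.05],"dr":[0,0,0]},{"travel":[0,0,0.1],"dr":[0,0,0]},{"travel":[0,0,0.14],"dr":[0,0,0]},{"travel":[0,0,0.14],"dr":[0,0,0]},{"travel":[0,0,0.12],"dr":[0,0,0]},{"travel":[0,0,0.08],"dr":[0,0,0]},{"travel":[0,0,0.04],"dr":[0,0,0]},{"travel":[0,0,0],"dr":[0,0,0]},{"travel":[0,0,0],"dr":[0,0,0]}]'
```

```text
time_s: 8.63
eef_pos: [0.4577, 0.3059, 0.0511]
eef_rot: [-0.001, 0.713, 0.701, 0.0]
wrist_force: [0.8, -0.1, -1.8]
opening: 0.682
```

```bash
python3 -m handwheel '[{"travel":[0.035,-0.015,0],"dr":[0,0,0]},{"travel":[0,0,0.04],"dr":[0,0,0]},{"travel":[0,0,0.08],"dr":[0,0,0]},{"travel":[0,0,0.08],"dr":[0,0,0]},{"travel":[0,0,0.04],"dr":[0,0,0]},{"travel":[0,0,0.0],"dr":[0,0,0]},{"travel":[0,0,0],"dr":[0,0,0]},{"travel":[0,0,0],"dr":[0,0,0]}]'
```

```text
time_s: 9.3
eef_pos: [0.4576, 0.3125, 0.0139]
eef_rot: [-0.0, 0.713, 0.701, 0.003]
wrist_force: [-0.4, -0.1, -0.9]
opening: 0.679
```

```bash
python3 -m handwheel '[{"travel":[0,0,0.013],"dr":[0.008,-0.008,0]},{"travel":[0,0,0.013],"dr":[0,0,0]},{"travel":[0,0,0.013],"dr":[0,0,0]},{"travel":[0,0,0.013],"dr":[0,0,0]},{"travel":[0,0,0],"dr":[0,0,0]},{"travel":[0,0,0],"dr":[0,0,0]}]'
```

```text
time_s: 9.8
eef_pos: [0.4586, 0.313, 0.0064]
eef_rot: [0.0, 0.713, 0.701, 0.0]
wrist_force: [0.8, -1.1, -1.7]
opening: 0.686
```

```bash
python3 -m handwheel '[{"travel":[0,0,0.008],"dr":[0,0,0]},{"travel":[0,0,0.008],"dr":[0,0,0]},{"travel":[0,0,0.008],"dr":[0,0,0]},{"travel":[0,0,0],"dr":[0,0,0]}]';python3 -m handwheel '[{"travel":[0,0,0.006],"dr":[0,0,0]},{"travel":[0,0,0],"dr":[0,0,0]}]'
```

```text
time_s: 10.13
eef_pos: [0.4588, 0.313, 0.0028]
eef_rot: [0.0, 0.713, 0.701, 0.001]
wrist_force: [1.0, -1.1, -1.4]
opening: 0.679
time_s: 10.3
eef_pos: [0.4591, 0.3131, 0.0022]
eef_rot: [0.0, 0.713, 0.701, 0.001]
wrist_force: [-0.1, 0.2, -1.1]
opening: 0.681
```

```bash
python3 -m handwheel '[{"travel":[0,0,0.007],"dr":[0,0,0]},{"travel":[0,0,0],"dr":[0,0,0]}]';python3 -m handwheel '[{"travel":[0,0,0.007],"dr":[0,0,0]},{"travel":[0,0,0],"dr":[0,0,0]}]'
```

```text
time_s: 10.47
eef_pos: [0.4593, 0.3132, 0.0024]
eef_rot: [0.0, 0.713, 0.701, 0.001]
wrist_force: [0.8, -0.1, -1.5]
opening: 0.68
time_s: 10.63
eef_pos: [0.4597, 0.3135, 0.0022]
eef_rot: [0.0, 0.713, 0.701, 0.001]
wrist_force: [-0.3, -0.1, -1.3]
opening: 0.686
```

```bash
python3 -m handwheel '[{"travel":[0,0,0.012],"dr":[0,0,0]}]';python3 -m handwheel '[{"travel":[0,0,0.012],"dr":[0,0,0]}]'
```

```text
time_s: 10.72
eef_pos: [0.46, 0.3136, 0.0019]
eef_rot: [0.0, 0.713, 0.701, 0.001]
wrist_force: [-12.6, -5.0, 34.5]
opening: 0.681
time_s: 10.8
eef_pos: [0.4599, 0.3136, 0.002]
eef_rot: [0.0, 0.713, 0.701, 0.0]
wrist_force: [-10.4, -5.8, 25.6]
opening: 0.684
```

```bash
python3 -m handwheel '[{"travel":[0,0,0],"dr":[0,0,0]},{"travel":[0,0,0],"dr":[0,0,0]}]'; python3 -m handwheel '[{"travel":[0,0,0],"dr":[0,0,0]},{"travel":[0,0,0],"dr":[0,0,0]},{"travel":[0,0,0],"dr":[0,0,0]},{"travel":[0,0,0],"dr":[0,0,0]}]' 0.68
```

```text
time_s: 10.97
eef_pos: [0.4603, 0.3138, 0.0028]
eef_rot: [0.001, 0.713, 0.701, 0.001]
wrist_force: [-0.4, 0.2, -1.5]
opening: 0.682
time_s: 11.3
eef_pos: [0.4605, 0.3138, 0.002]
eef_rot: [0.001, 0.713, 0.701, 0.001]
wrist_force: [-0.4, -0.4, 0.2]
opening: 0.836
```

```bash
python3 -m handwheel '[{"travel":[0,0,-0.05],"dr":[0,0,0]},{"travel":[0,0,-0.1],"dr":[0,0,0]},{"travel":[0,0,-0.15],"dr":[0,0,0]},{"travel":[0,0,-0.2],"dr":[0,0,0]},{"travel":[0,0,-0.2],"dr":[0,0,0]},{"travel":[0,0,-0.2],"dr":[0,0,0]},{"travel":[-0.2,0.06,-0.2],"dr":[0,0,0]},{"travel":[-0.25,0.06,-0.1],"dr":[0,0,0.22]},{"travel":[-0.2,0.06,0],"dr":[0,0,0.22]},{"travel":[0,0,0],"dr":[0,0,0]},{"travel":[0,0,0],"dr":[0,0,0]}]'
python3 - <<'E'
from h import *
snap('wrist','w4.png');snap('side','s4.png');print(ctrl.get_obs()['eef_pos'])
E
```

```text
time_s: 12.22
eef_pos: [0.4816, 0.2133, 0.1929]
eef_rot: [0.002, 0.791, 0.612, 0.001]
wrist_force: [0.4, -0.1, 0.0]
opening: 0.839
[0.48098262 0.21417074 0.19190055]
```

View pics/w4.png

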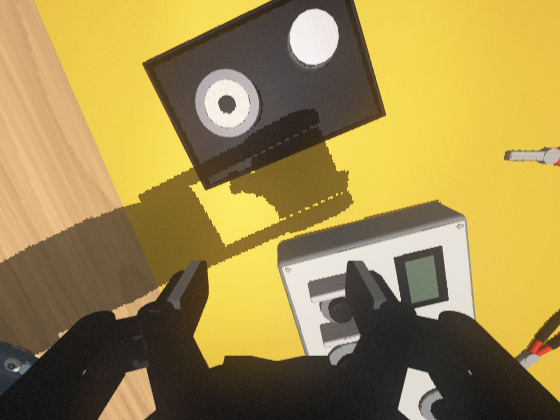

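The reel stands upright in the tray's free half, with its hub at (227,104) and the tin untouched at (314,37). Next is the large knob.

```bash
python3 -m handwheel '[{"travel":[0,0,0],"dr":[0,0,0.228]},{"travel":[0,0,0],"dr":[0,0,0.228]},{"travel":[0,0,0],"dr":[0,0,0.228]},{"travel":[0,0,0],"dr":[0,0,0.228]},{"travel":[0,0,0],"dr":[0,0,0.228]},{"travel":[0,0,0],"dr":[0,0,0.228]},{"travel":[0,0,0],"dr":[0,0,0.228]},{"travel":[-0.03,0.1,0],"dr":[0,0,0]},{"travel":[-0.06,0.2,0],"dr":[0,0,0]},{"travel":[-0.06,0.2,0],"dr":[0,0,0]},{"travel":[-0.06,0.2,0],"dr":[0,0,0]},{"travel":[-0.06,0.2,0],"dr":[0,0,0]},{"travel":[-0.06,0.2,0],"dr":[0,0,0]},{"travel":[-0.05,0.15,0],"dr":[0,0,0]},{"travel":[-0.03,0.1,0],"dr":[0,0,0]},{"travel":[0,0,0],"dr":[0,0,0]},{"travel":[0,0,0],"dr":[0,0,0]}]' 0.18
```

```text
time_s: 13.73
eef_pos: [0.5067, 0.0182, 0.1778]
eef_rot: [-0.004, 0.97, 0.242, -0.012]
wrist_force: [-0.6, -1.1, 0.5]
opening: 0.59
```

```bash
python3 -m handwheel '[{"travel":[0.013,0.08,0],"dr":[-0.012,0.021,0]},{"travel":[0.013,0.08,0],"dr":[-0.012,0.021,0]},{"travel":[0,0,0],"dr":[0,0,0]},{"travel":[0,0,0],"dr":[0,0,0]},{"travel":[0,0,0],"dr":[0,0,0]}]'
python3 - <<'E'
from h import *
print(ctrl.get_obs()['q'])
snap('wrist','w5.png')
E
```

```text
time_s: 14.15
eef_pos: [0.5222, 0.0019, 0.1761]
eef_rot: [-0.002, 0.97, 0.245, 0.0]
wrist_force: [0.3, 0.2, 0.2]
opening: 0.588
[-0.22573972  0.12108498  1.7924223   0.00323493  1.22893134  0.84879716]
```

View pics/w5.png

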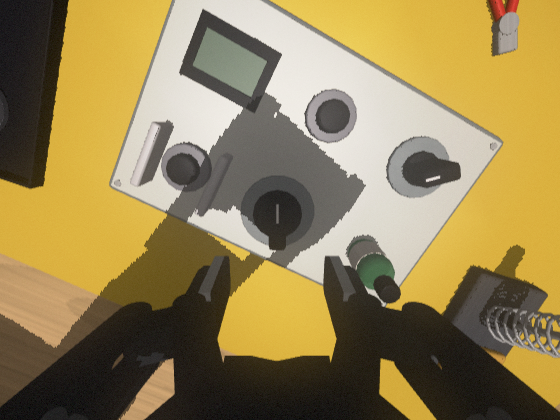

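The knob bar lines up with the image vertical: the white line is at column 277 and the base is centred at (277,213). The start button is clear at (184,166).

```bash
python3 - <<'E'
from h import *
print('knob',cast('w5.png',(277.5,213.5),.061),'line',cast('w5.png',[(277,205),(277,222)],.104),'start',cast('w5.png',[(182,165)],.083),'startbase',cast('w5.png',[(187,167)],.061),cast('w4.png',[(227,104)],.044))
E
```

```text
knob [[ 0.51869299 -0.00184185  0.061     ]] line [[0.53632415 0.00812964 0.104     ]
 [0.52417167 0.0015617  0.104     ]] start [[0.5241017  0.08907747 0.083     ]] startbase [[0.51848446 0.08938059 0.061     ]] [[0.46088067 0.31341391 0.044     ]]
```

```bash
python3 -m handwheel '[{"travel":[-0.02,0.012,0.04],"dr":[0,0,0]},{"travel":[0,0,0.08],"dr":[0,0,0]},{"travel":[0,0,0.08],"dr":[0,0,0]},{"travel":[0,0,0.08],"dr":[0,0,0]},{"travel":[0,0,0.08],"dr":[0,0,0]},{"travel":[0,0,0.05],"dr":[0,0,0]},{"travel":[0,0,0.03],"dr":[0,0,0]},{"travel":[0,0,0],"dr":[0,0,0]},{"travel":[0,0,0],"dr":[0,0,0]}]'
```

```text
time_s: 14.95
eef_pos: [0.5189, 0.0003, 0.1062]
eef_rot: [-0.001, 0.969, 0.247, 0.001]
wrist_force: [0.6, 0.3, -0.2]
opening: 0.589
```

```bash
python3 -m handwheel '[{"travel":[0,0.012,0.04],"dr":[0,0,0]},{"travel":[0,0,0.06],"dr":[0,0,0]},{"travel":[0,0,0.05],"dr":[0,0,0]},{"travel":[0,0,0.02],"dr":[0,0,0]},{"travel":[0,0,0],"dr":[0,0,0]},{"travel":[0,0,0],"dr":[0,0,0]}]'
python3 -m handwheel '[{"travel":[0,0,0],"dr":[0,0,0]},{"travel":[0,0,0],"dr":[0,0,0]},{"travel":[0,0,0],"dr":[0,0,0]},{"travel":[0,0,0],"dr":[0,0,0]},{"travel":[0,0,0],"dr":[0,0,0]},{"travel":[0,0,0],"dr":[0,0,0]},{"travel":[0,0,0],"dr":[0,0,0]},{"travel":[0,0,0],"dr":[0,0,0]}]' -1
```

```text
time_s: 15.45
eef_pos: [0.5212, -0.0017, 0.0796]
eef_rot: [-0.001, 0.969, 0.247, 0.002]
wrist_force: [1.5, -0.2, 0.3]
opening: 0.593
time_s: 16.12
eef_pos: [0.5201, 0.0005, 0.0801]
eef_rot: [-0.003, 0.969, 0.247, 0.001]
wrist_force: [-0.6, 0.0, -0.3]
opening: 0.151
```

```bash
cat > st.py <<'E'
from h import *
o=ctrl.get_obs();q=o['eef_rot'];print('yaw',np.degrees(2*np.arctan2(q[2],q[1])),'q6',np.degrees(o['q'][5]),'torque',o['torque'].round(2),'F',o['wrist_force'].round(1))
E
python3 -m handwheel '[{"travel":[0,0,0],"dr":[0,0,-0.15]},{"travel":[0,0,0],"dr":[0,0,-0.2]},{"travel":[0,0,0],"dr":[0,0,-0.2]},{"travel":[0,0,0],"dr":[0,0,-0.2]},{"travel":[0,0,0],"dr":[0,0,-0.2]}]'; python3 st.py
```

```text
time_s: 16.53
eef_pos: [0.5202, 0.0004, 0.0801]
eef_rot: [-0.002, 0.874, 0.486, 0.002]
wrist_force: [0.1, 1.4, -1.4]
opening: 0.151
yaw 58.10229873887437 q6 18.41038973062801 torque [ 0.06 -0.06 -0.1 ] F [ 0.1  1.4 -1.4]
```

```bash
python3 -m handwheel '[{"travel":[0,0,0],"dr":[0,0,-0.2]},{"travel":[0,0,0],"dr":[0,0,-0.2]},{"travel":[0,0,0],"dr":[0,0,-0.2]},{"travel":[0,0,0],"dr":[0,0,-0.2]},{"travel":[0,0,0],"dr":[0,0,-0.2]},{"travel":[0,0,0],"dr":[0,0,-0.2]},{"travel":[0,0,0],"dr":[0,0,-0.2]}]'; python3 st.py
python3 -m handwheel '[{"travel":[0,0,0],"dr":[0,0,-0.2]},{"travel":[0,0,0],"dr":[0,0,-0.2]},{"travel":[0,0,0],"dr":[0,0,-0.2]},{"travel":[0,0,0],"dr":[0,0,-0.2]},{"travel":[0,0,0],"dr":[0,0,-0.2]},{"travel":[0,0,0],"dr":[0,0,-0.2]},{"travel":[0,0,0],"dr":[0,0,-0.2]}]'; python3 st.py
```

```text
time_s: 17.12
eef_pos: [0.5206, 0.0004, 0.0801]
eef_rot: [-0.002, 0.628, 0.778, 0.003]
wrist_force: [0.1, 0.6, -1.8]
opening: 0.155
yaw 102.17909206372924 q6 -25.75327847097663 torque [ 0.06 -0.05 -0.05] F [ 0.1  0.6 -1.8]
time_s: 17.7
eef_pos: [0.5208, 0.0006, 0.0801]
eef_rot: [-0.001, 0.29, 0.957, 0.005]
wrist_force: [-0.1, 0.8, -1.0]
opening: 0.153
yaw 146.2562299434471 q6 -69.9211795876082 torque [ 0.06  0.09 -0.08] F [-0.1  0.8 -1. ]
```

```bash
python3 -m handwheel '[{"travel":[0,0,0],"dr":[0,0,-0.2]},{"travel":[0,0,0],"dr":[0,0,-0.2]},{"travel":[0,0,0],"dr":[0,0,-0.2]},{"travel":[0,0,0],"dr":[0,0,-0.2]},{"travel":[0,0,0],"dr":[0,0,-0.2]}]'; python3 st.py
python3 -m handwheel '[{"travel":[0,0,0],"dr":[0,0,-0.2]},{"travel":[0,0,0],"dr":[0,0,-0.2]},{"travel":[0,0,0],"dr":[0,0,-0.2]},{"travel":[0,0,0],"dr":[0,0,-0.2]},{"travel":[0,0,0],"dr":[0,0,-0.2]}]'; python3 st.py
```

```text
time_s: 18.12
eef_pos: [0.5208, 0.0008, 0.0801]
eef_rot: [0.0, 0.02, 1.0, 0.005]
wrist_force: [0.2, 0.7, -2.1]
opening: 0.153
yaw 177.75394769437295 q6 -101.46602578413153 torque [ 0.03  0.1  -0.04] F [ 0.2  0.7 -2.1]
time_s: 18.53
eef_pos: [0.5221, 0.0011, 0.0809]
eef_rot: [0.005, -0.229, 0.973, 0.011]
wrist_force: [-4.2, -1.8, 2.3]
opening: 0.157
yaw 206.51426976243374 q6 -131.05879742476216 torque [ -0.66   0.75 -10.72] F [-4.2 -1.8  2.3]
```

```bash
python3 -m handwheel '[{"travel":[0,0,0],"dr":[0,0,-0.03]},{"travel":[0,0,0],"dr":[0,0,-0.03]}]'; python3 st.py; python3 -m handwheel '[{"travel":[0,0,0],"dr":[0,0,0]},{"travel":[0,0,0],"dr":[0,0,0]}]'; python3 st.py
```

```text
time_s: 18.7
eef_pos: [0.5221, 0.001, 0.0809]
eef_rot: [0.006, -0.227, 0.974, 0.016]
wrist_force: [-3.3, 1.7, 2.5]
opening: 0.156
yaw 206.26048636866153 q6 -131.54975961153409 torque [ -0.29   0.59 -10.08] F [-3.3  1.7  2.5]
time_s: 18.87
eef_pos: [0.5221, 0.001, 0.0808]
eef_rot: [0.007, -0.216, 0.976, 0.018]
wrist_force: [-3.0, 3.2, 1.6]
opening: 0.153
yaw 205.00847065908087 q6 -130.70880794605515 torque [-0.22  0.55 -9.23] F [-3.   3.2  1.6]
```

```bash
python3 -m handwheel '[{"travel":[0,0,0],"dr":[0,0,0]},{"travel":[0,0,0],"dr":[0,0,0]},{"travel":[0,0,0],"dr":[0,0,0]},{"travel":[0,0,0],"dr":[0,0,0]}]' 0.1
python3 -m handwheel '[{"travel":[0,0,-0.05],"dr":[0,0,0]},{"travel":[0,0,-0.12],"dr":[0,0,0]},{"travel":[0,0,-0.15],"dr":[0,0,0]},{"travel":[0,0,-0.15],"dr":[0,0,0]},{"travel":[0,0,-0.15],"dr":[0,0,0]},{"travel":[0,0,-0.15],"dr":[0,0,0]},{"travel":[0,0,0],"dr":[0,0,0]},{"travel":[0,0,0],"dr":[0,0,0]}]'
python3 - <<'E'
from h import *
snap('wrist','w6.png')
E
python3 st.py
```

```text
time_s: 19.2
eef_pos: [0.524, 0.0002, 0.0809]
eef_rot: [0.007, -0.238, 0.971, 0.011]
wrist_force: [-0.7, -0.1, 1.2]
opening: 0.548
time_s: 19.87
eef_pos: [0.5219, -0.0014, 0.2052]
eef_rot: [0.005, -0.258, 0.966, 0.005]
wrist_force: [-0.3, -0.9, -0.8]
opening: 0.552
yaw 209.89841439282299 q6 -133.76498457161406 torque [-0.   -0.01 -0.01] F [ 0.2 -0.2  1.2]
```

View pics/w6.png

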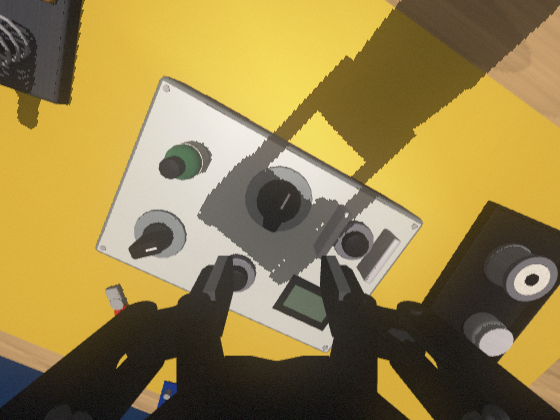

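```bash
python3 - <<'E'
from h import *
im=np.load('pics/w6.png.npz')['im'];g=cv2.cvtColor(im,cv2.COLOR_RGB2GRAY)[185:218,270:302]
m=(g>70).astype(np.uint8);n,l,s,c=cv2.connectedComponentsWithStats(m)
for i in range(1,n):
    if s[i][4]<8:continue
    ys,xs=np.where(l==i);v=cv2.fitLine(np.c_[xs,ys].astype(np.float32),2,0,.01,.01).ravel();a=v[2:]+[270,185]
    p=cast('w6.png',[a-5*v[:2],a+5*v[:2]],.104);print(s[i],a,p.round(4).tolist(),np.degrees(np.arctan2(*(p[1]-p[0])[[1,0]])))
print(cast('w6.png',[(278,199)],.061),cast('w6.png',[(353,243)],.083))
E
```

```text
[ 23   0   9  33 103] [299.12621307 200.15534019] [[0.4993, 0.0076, 0.104], [0.5069, 0.0124, 0.104]] 32.546612621581204
[10  8 10 17 49] [284.83673477 201.08163261] [[0.5145, -0.0002, 0.104], [0.5056, -0.0005, 0.104]] -177.86320637239166
[[ 5.21254866e-01 -1.38569311e-04  6.10000000e-02]] [[0.51835499 0.08380293 0.083     ]]
```

```bash
python3 -m handwheel '[{"travel":[0,0,0.05],"dr":[0,0,0.186]},{"travel":[0,0,0.1],"dr":[0,0,0.186]},{"travel":[0,0,0.12],"dr":[0,0,0.186]},{"travel":[0,0,0.12],"dr":[0,0,0.186]},{"travel":[0,0,0.12],"dr":[0,0,0.186]},{"travel":[0,0,0.1],"dr":[0,0,0]},{"travel":[0,0,0.05],"dr":[0,0,0]},{"travel":[0,0,0],"dr":[0,0,0]},{"travel":[0,0,0],"dr":[0,0,0]}]';python3 st.py
```

```text
time_s: 20.67
eef_pos: [0.5186, 0.0006, 0.0969]
eef_rot: [-0.001, -0.014, 1.0, 0.004]
wrist_force: [-0.2, 0.6, 0.8]
opening: 0.551
yaw 181.5876137070332 q6 -105.12197138223371 torque [ 0.04 -0.04 -0.02] F [-0.2  0.6  0.8]
```

```bash
python3 -m handwheel '[{"travel":[-0.01,0,0.04],"dr":[0,0,0]},{"travel":[0,0,0.04],"dr":[0,0,0]},{"travel":[0,0,0.03],"dr":[0,0,0]},{"travel":[0,0,0],"dr":[0,0,0]}]'
python3 -m handwheel '[{"travel":[0,0,0],"dr":[0,0,0]},{"travel":[0,0,0],"dr":[0,0,0]},{"travel":[0,0,0],"dr":[0,0,0]},{"travel":[0,0,0],"dr":[0,0,0]},{"travel":[0,0,0],"dr":[0,0,0]},{"travel":[0,0,0],"dr":[0,0,0]},{"travel":[0,0,0],"dr":[0,0,0]}]' -1;python3 st.py
python3 -m handwheel '[{"travel":[0,0,0],"dr":[0,0,-0.1]},{"travel":[0,0,0],"dr":[0,0,-0.1]}]';python3 st.py
```

```text
time_s: 21.0
eef_pos: [0.5217, 0.0005, 0.081]
eef_rot: [0.001, -0.015, 1.0, 0.003]
wrist_force: [-0.2, -0.6, 0.3]
opening: 0.551
time_s: 21.58
eef_pos: [0.5223, 0.0008, 0.0818]
eef_rot: [0.002, -0.015, 1.0, 0.003]
wrist_force: [-0.2, 0.0, -1.6]
opening: 0.15
yaw 181.6940792491299 q6 -105.16003477964875 torque [-0.12 -0.11 -0.21] F [-0.2  0.  -1.6]
time_s: 21.75
eef_pos: [0.5223, 0.0009, 0.0819]
eef_rot: [0.002, -0.065, 0.998, 0.004]
wrist_force: [-1.2, -0.6, 0.1]
opening: 0.151
yaw 187.47064776196981 q6 -111.02979139377659 torque [-0.16  0.16 -2.72] F [-1.2 -0.6  0.1]
```

```bash
python3 -m handwheel '[{"travel":[0,0,0],"dr":[0,0,0]},{"travel":[0,0,0],"dr":[0,0,0]},{"travel":[0,0,0],"dr":[0,0,0]},{"travel":[0,0,0],"dr":[0,0,0]}]' 0.1
python3 -m handwheel '[{"travel":[0,0,-0.05],"dr":[0,0,0]},{"travel":[0,0,-0.12],"dr":[0,0,0]},{"travel":[0,0,-0.15],"dr":[0,0,0]},{"travel":[0,0,-0.15],"dr":[0,0,0]},{"travel":[0,0,-0.15],"dr":[0,0,0]},{"travel":[0,0,-0.15],"dr":[0,0,0]},{"travel":[0,0,0],"dr":[0,0,0]},{"travel":[0,0,0],"dr":[0,0,0]}]'
python3 - <<'E'
from h import *
snap('wrist','w7.png')
im=np.load('pics/w7.png.npz')['im'];cv2.imwrite('pics/c7.png',im[100:320,:,::-1])
E
python3 st.py
```

```text
time_s: 22.08
eef_pos: [0.5228, 0.0003, 0.0825]
eef_rot: [0.002, -0.065, 0.998, 0.004]
wrist_force: [-0.5, -0.8, -0.0]
opening: 0.547
time_s: 22.75
eef_pos: [0.5213, -0.0003, 0.2064]
eef_rot: [0.001, -0.064, 0.998, 0.003]
wrist_force: [-0.7, -0.1, -0.4]
opening: 0.55
yaw 187.38454898835442 q6 -110.83292500249014 torque [ 0.02 -0.02  0.02] F [1.2 0.9 0.9]
```

View pics/c7.png

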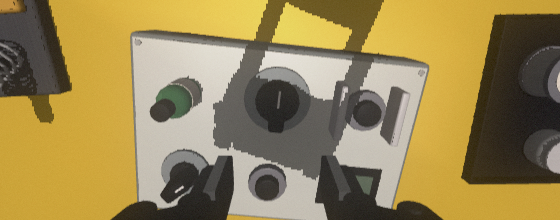

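```bash
python3 - <<'E'
from h import *
im=np.load('pics/w7.png.npz')['im'];g=cv2.cvtColor(im,cv2.COLOR_RGB2GRAY)[185:218,268:290]
m=(g>70).astype(np.uint8);n,l,s,c=cv2.connectedComponentsWithStats(m)
for i in range(1,n):
    if s[i][4]<8:continue
    ys,xs=np.where(l==i);v=cv2.fitLine(np.c_[xs,ys].astype(np.float32),2,0,.01,.01).ravel();a=v[2:]+[268,185]
    p=cast('w7.png',[a-5*v[:2],a+5*v[:2]],.104);print(s[i],a,p.round(4).tolist(),np.degrees(np.arctan2(*(p[1]-p[0])[[1,0]])))
print(cast('w7.png',[(366,211)],.083))
E
python3 -m handwheel '[{"travel":[0,0,0],"dr":[0,0,0.238]},{"travel":[0,0,0],"dr":[0,0,0.238]},{"travel":[0,0,0],"dr":[0,0,0.238]},{"travel":[0,0,0],"dr":[0,0,0.238]},{"travel":[0,0,0],"dr":[0,0,0.238]},{"travel":[0,0,0],"dr":[0,0,0.238]},{"travel":[0,0,0],"dr":[0,0,0.238]},{"travel":[0,0,0],"dr":[0,0,0.238]},{"travel":[0,0,0],"dr":[0,0,0.238]},{"travel":[0,0,0],"dr":[0,0,0.238]},{"travel":[0,0,0],"dr":[0,0,0.238]},{"travel":[0,0,0],"dr":[0,0,0.238]},{"travel":[0,0,0],"dr":[0,0,0.238]},{"travel":[0.1,0,0],"dr":[0,0,0.15]},{"travel":[0.18,0,0],"dr":[0,0,0]},{"travel":[0.18,0,0],"dr":[0,0,0]},{"travel":[0.1,0,0],"dr":[0,0,0]},{"travel":[0,0,0],"dr":[0,0,0]},{"travel":[0,0,0],"dr":[0,0,0]}]' -1;python3 st.py
```

```text
[ 9  6  4 18 40] [278.55000019 199.55000019] [[0.5145, -0.0003, 0.104], [0.5055, -0.0004, 0.104]] -179.3332444714956
[[0.51613699 0.08544914 0.083     ]]
time_s: 24.38
eef_pos: [0.5081, 0.088, 0.1849]
eef_rot: [-0.016, 0.715, 0.699, -0.008]
wrist_force: [0.0, 0.2, -0.2]
opening: -0.002
yaw 88.63629630124889 q6 -2.5182862482673674 torque [ 0.   -0.01  0.  ] F [ 0.   0.2 -0.2]
```

```bash
python3 -m handwheel '[{"travel":[0,0.04,0],"dr":[-0.033,-0.012,0]},{"travel":[0,0.035,0],"dr":[-0.032,-0.012,0]},{"travel":[0,0,0.08],"dr":[0,0,0]},{"travel":[0,0,0.12],"dr":[0,0,0]},{"travel":[0,0,0.1],"dr":[0,0,0]},{"travel":[0,0,0.05],"dr":[0,0,0]},{"travel":[0,0,0],"dr":[0,0,0]},{"travel":[0,0,0],"dr":[0,0,0]}]'
```

```text
time_s: 25.05
eef_pos: [0.5228, 0.0815, 0.1293]
eef_rot: [0.005, 0.717, 0.697, 0.0]
wrist_force: [-0.0, -0.4, 0.7]
opening: -0.003
```

```bash
python3 -m handwheel '[{"travel":[0.044,-0.025,0],"dr":[0.013,0.013,0]},{"travel":[0,0,0.05],"dr":[0,0,0]},{"travel":[0,0,0.06],"dr":[0,0,0]},{"travel":[0,0,0.05],"dr":[0,0,0]},{"travel":[0,0,0],"dr":[0,0,0]},{"travel":[0,0,0],"dr":[0,0,0]}]'
```

```text
time_s: 25.55
eef_pos: [0.5211, 0.0884, 0.1056]
eef_rot: [0.002, 0.718, 0.696, 0.002]
wrist_force: [0.1, -0.2, 0.8]
opening: 0.002
```

```bash
python3 -m handwheel '[{"travel":[0,0,0.04],"dr":[0,0,0]},{"travel":[0,0,0.06],"dr":[0,0,0]},{"travel":[0,0,0.03],"dr":[0,0,0]},{"travel":[0,0,0],"dr":[0,0,0]},{"travel":[0,0,0],"dr":[0,0,0]}]';python3 -m handwheel '[{"travel":[0,0,0.015],"dr":[0,0,0]},{"travel":[0,0,0.015],"dr":[0,0,0]}]'
```

```text
time_s: 25.97
eef_pos: [0.5211, 0.0884, 0.0838]
eef_rot: [0.002, 0.718, 0.696, 0.002]
wrist_force: [-0.3, -0.1, -0.5]
opening: 0.004
time_s: 26.13
eef_pos: [0.5213, 0.0884, 0.0795]
eef_rot: [0.002, 0.718, 0.697, 0.002]
wrist_force: [-2.9, 0.1, 3.4]
opening: -0.002
```

```bash
python3 -m handwheel '[{"travel":[0,0,0.012],"dr":[0,0,0]},{"travel":[0,0,0.012],"dr":[0,0,0]}]';python3 -m handwheel '[{"travel":[0,0,0.012],"dr":[0,0,0]}]';python3 -m handwheel '[{"travel":[0,0,0.01],"dr":[0,0,0]}]'
```

```text
time_s: 26.3
eef_pos: [0.5213, 0.0884, 0.0762]
eef_rot: [0.002, 0.717, 0.697, 0.002]
wrist_force: [-3.3, -0.1, 5.3]
opening: -0.001
time_s: 26.38
eef_pos: [0.5215, 0.0884, 0.0756]
eef_rot: [0.002, 0.717, 0.697, 0.002]
wrist_force: [-12.1, -1.1, 27.0]
opening: 0.005
time_s: 26.47
eef_pos: [0.5215, 0.0884, 0.0758]
eef_rot: [0.002, 0.717, 0.697, 0.001]
wrist_force: [-10.4, -0.4, 21.0]
opening: 0.003
```

Force rose sharply at z = 0.0757, which is 7 mm down, so the button is bottomed. Now I'll raise clear and check.

```bash
python3 -m handwheel '[{"travel":[0,0,-0.05],"dr":[0,0,0]},{"travel":[0,0,-0.1],"dr":[0,0,0]},{"travel":[0,0,-0.15],"dr":[0,0,0]},{"travel":[0,0,-0.15],"dr":[0,0,0]},{"travel":[0,0,-0.15],"dr":[0,0,0]},{"travel":[0,0,-0.15],"dr":[0,0,0]},{"travel":[0,0,-0.1],"dr":[0,0,0]},{"travel":[0,0,0],"dr":[0,0,0]},{"travel":[0,0,0],"dr":[0,0,0]},{"travel":[0,0,0],"dr":[0,0,0]}]'
python3 - <<'E'
from h import *
snap('wrist','w8.png');snap('scene','sc8.png')
E
```

```text
time_s: 27.3
eef_pos: [0.5221, 0.0883, 0.2083]
eef_rot: [0.003, 0.717, 0.697, 0.003]
wrist_force: [-0.7, -0.0, -0.9]
opening: -0.001
```

View pics/w8.png

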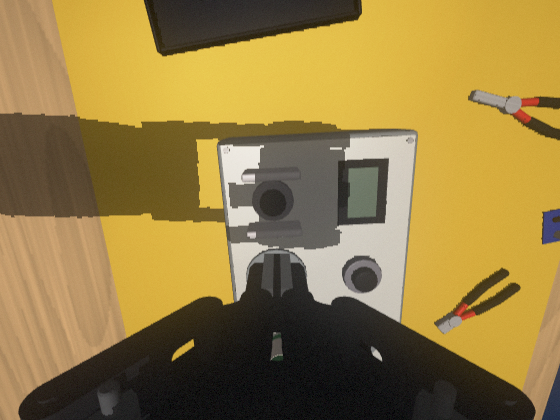

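The button is free between the cheeks at (272,198), and nothing else near it has moved.

```bash
python3 - <<'E'
from bench import ctrl
print(ctrl.hand_in())
E
```

```text
the job is handed in; nothing more can be done
None
```

I did all three steps in the order asked and handed the job in at about 27 s of the 67 s allowed. No verdict came back.

- **Reel:** It stands upright in the free half of the tray, measured at (0.461, 0.313). The last wrist picture that showed all of it was taken after the first knob turn.
    - My first grip was too high, so I let go and gripped lower. That first grip slid the reel about 9 mm along the cheeks.
    - As I set it down, the contact force peaked at about 35 N. That is firmer than I intended for "gently", though it stayed under the limits.
- **Large knob:** I turned it anticlockwise by about 152° until it hit its stop.
    - At the stop the torque jumped from about 0.1 to 10 N m, and the fingers slipped about 20° on the bar. I gripped it again and turned gently; the torque rose straight away, to 2.7 N m.
    - The pointer read 182° and then 181° in two pictures, which agree to within measurement error.
- **Guarded button:** I pressed it last. It took about 5 N through its travel, then rose to 27 N at 75.7 mm, about 7 mm down, so it was fully pressed. The arm then lifted clear.

The last wrist picture shows the button uncovered, but I did not measure its height to confirm it came back up. I could not view the final scene picture because the 12-picture limit was reached. I saw no sign that the small knob, unguarded button, bottle, tin or pliers had moved, but I did not measure them again at the end.

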